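Dose three grinding balls from a lever dispenser into the mill jar

TASK

Dose exactly three grinding balls into the white mill jar: press the dispenser's sprung lever fully down and let it right up again three times, so that three balls roll into the insert bin. Then lift the bin straight up out of its frame, keeping it level, tip its balls into the mill jar, and set the empty bin back down fully home in its frame. Leave the other balls in the chute and do not disturb anything else on the worktop.

Things in the scene. Friction and masses are not known exactly. Their poses are not given: they have to be found in the camera images.
- dispenser: Fixed ball dispenser, base 360 x 90 x 4 mm. Origin: underside, at the centre of the bin's pocket; x = the way the balls roll, z up. Open chute 48 mm wide from x = -61 (rails 42 mm high) rising 16 degrees to x = -268. Pocket round the origin: inside 121 x 71 mm, floor at z = 4, walls to z = 30, flared lips to z = 40 on three sides (not the chute's). Frame and lever reach z = 132 at most.
- lever (a joint): Angle (rad) of the sprung steel lever straddling the chute: 0 up at rest, 0.14 fully down; springs back by itself. Hinge at x = -240, z = 109 mm in the dispenser's frame. Each full press lets one ball go, once beyond about 0.1; hold it down half a second so that the ball clears the stop. Let right up, the next ball reaches the stop within half a second.
- lever_pad (a point): Centre of the top face of the lever's black rubber thumb pad (44 mm along the chute, 46 mm across, level at rest), about x = -88, z = 132 mm in the dispenser's frame. Press here straight down: the pad travels about 21 mm and takes about 3 N at first and 8 N fully down, where it meets a hard stop.
- bin: Loose grey insert bin, 116 x 66 mm, 0.16 kg, in the pocket with the dispenser's axes. Origin: centre of underside. Side walls 50 mm high. End wall at x = +58 carries an upright grip tab. Inner floor (z = 4) runs from there to x = 0, then slopes up 25 degrees to a low lip at x = -57, by the chute, where balls come in and are tipped out: tilt 45 to 55 degrees, lip down. Play 2.5 mm a side.
- bin_grip (a point): Grip point in the bin's tab: bin frame (52, 0, 88) mm. The tab is 12 mm thick along the bin's x, 46 mm wide along its y, from z = 52 to 105 mm; pinch it from above, the fingers closing along the bin's x.
- bin_lip (a point): Middle of the bin's pouring lip, bin frame (-57, 0, 30) mm.
- mill_jar: White ceramic mill jar, the only empty open vessel among the things in front: a plain round jar with no handle, a thick collar at the rim, 126 mm across, 105 mm high, walls 8 mm, loose, about 0.8 kg. Origin: its underside. (Above the back of the worktop, from x = 0.61 m, a wall shelf hangs 0.6 m up: keep the wrist in front of it.).
- jar_mouth (a point): Centre of the mill jar's open mouth at rim height (105 mm up). Clear inside 104 to 110 mm across; inner floor 10 mm above the worktop.
- ball_1_center (a point): Centre of white ceramic grinding ball 1 of 5, 36 mm across, 60 g; in the chute, number 1 in line from the bin.
- ball_2_center (a point): Centre of white ceramic grinding ball 2 of 5, 36 mm across, 60 g; in the chute, number 2 in line from the bin.
- ball_3_center (a point): Centre of white ceramic grinding ball 3 of 5, 36 mm across, 60 g; in the chute, number 3 in line from the bin.
- ball_4_center (a point): Centre of white ceramic grinding ball 4 of 5, 36 mm across, 60 g; in the chute, number 4 in line from the bin.
- ball_5_center (a point): Centre of white ceramic grinding ball 5 of 5, 36 mm across, 60 g; in the chute, number 5 in line from the bin.
- white_tub: Bystander: plain white tub with a white lid, 123 mm across, 92 mm high, loose. Origin: underside. It, the other lidded tub and the mill jar change places.
- label_tub: Bystander: blue and white tub with a white lid, 116 mm across, 92 mm high, loose. Origin: underside.
- brush_pot: Bystander: tub of brushes, 155 mm across, brushes to 335 mm high, loose. Origin: underside.
- wax_can: Bystander: low round pot with cream lid, 63 mm across, 34 mm high, loose. Origin: underside.
- oxide_bottle: Bystander: small jar with a green cap, 46 mm across, 106 mm high, loose. Origin: underside.
- masking_tape: Bystander: roll of tape lying flat, 83 mm across, 19 mm high, loose. Origin: underside.

How it is judged:
On the way, in this order (a step that is already met when the one before it is completed fails the run):
1. the first ball is in the bin (x of ball_1_center in the frame of bin between -0.056 and 0.056 m and y of ball_1_center in the frame of bin between -0.032 and 0.032 m and z of ball_1_center in the frame of bin between 0 and 0.075 m), for 0.1 s.
2. the second ball is in the bin too (all of step 1 and x of ball_2_center in the frame of bin between -0.056 and 0.056 m and y of ball_2_center in the frame of bin between -0.032 and 0.032 m and z of ball_2_center in the frame of bin between 0 and 0.075 m), for 0.1 s.
3. the third ball is in the bin too, and the lever is up again (all of step 2 and x of ball_3_center in the frame of bin between -0.056 and 0.056 m and y of ball_3_center in the frame of bin between -0.032 and 0.032 m and z of ball_3_center in the frame of bin between 0 and 0.075 m and value of joint lever below 0.03 rad), for 0.1 s.
4. the bin with its three balls is lifted clear of the frame, level (all of step 2 and x of ball_3_center in the frame of bin between -0.056 and 0.056 m and y of ball_3_center in the frame of bin between -0.032 and 0.032 m and z of ball_3_center in the frame of bin between 0 and 0.075 m and z of bin in the frame of dispenser above 0.06 m and angle between bin's own z axis and vertical below 0.3 rad), for 0.1 s.
5. the three balls are in the mill jar (horizontal distance between each of ball_1_center, ball_2_center, ball_3_center and jar_mouth below 0.052 m and height (world z) of ball_1_center between 0.015 and 0.098 m and height (world z) of ball_2_center between 0.015 and 0.098 m and height (world z) of ball_3_center between 0.015 and 0.098 m), for 0.2 s.
At the end, for the whole second after the job is handed in: Balls 1 to 3 lie below the rim in the upright mill jar; balls 4 and 5 are in the chute behind the stop; the lever is up (under 0.03 rad); the bin is at rest in its frame, same way round as at the start, within 10 mm of its place, 5 mm of its seat and 0.08 rad of level (all of step 5 and x of each of ball_4_center, ball_5_center in the frame of dispenser below -0.085 m and z of each of ball_4_center, ball_5_center in the frame of dispenser above 0.05 m and horizontal distance between bin and dispenser below 0.01 m and z of bin in the frame of dispenser below 0.009 m and angle between bin's own z axis and vertical below 0.08 rad and angle between the x axis of bin and the x axis of dispenser, either way round below 0.12 rad and x of bin_grip in the frame of dispenser above 0 m and linear speed of bin below 0.03 m/s and value of joint lever below 0.03 rad and angle between mill_jar's own z axis and vertical below 0.1 rad); the robot touches nothing.
It fails at once if a fourth ball leaves the chute (x of any of ball_4_center, ball_5_center in the frame of dispenser above -0.07 m).
It fails at once if the mill jar is shoved more than 40 mm or tipped over (distance of mill_jar from where it was at the start of the episode above 0.04 m or angle between mill_jar's own z axis and vertical above 0.4 rad).
It fails at once if a bystander (the two lidded tubs, brush pot, wax can, oxide bottle, tape roll) is moved more than 30 mm or knocked over (distance of any of white_tub, label_tub, brush_pot, wax_can, oxide_bottle, masking_tape from where it was at the start of the episode above 0.03 m or angle between any of white_tub, label_tub, brush_pot, wax_can, oxide_bottle, masking_tape's own z axis and vertical above 0.5 rad).
It also fails if it takes over 72 s, if anything falls off the work surface, if the arm or the gripper's body presses on something with over 40 N, if the wrist force passes 120 N, or if a joint passes its speed limit or range.

ROBOT

A 6-joint arm with a two-finger parallel gripper is mounted at the origin on a cart in front of the work surface, level with it; the furniture and walls round the work are solid. World frame = base frame: x ahead of the robot, y to its left, z up, the work surface at z = 0. Lengths are in m, angles in rad, forces in N, time in s.
With the tool pointing down it reaches from about 0.3 to 0.85 m from the base axis. Payload 5.4 kg.
Tool frame: the origin (TCP) lies midway between the tips of the shut fingers; the grasp point (between the pads) lies 19 mm behind it; z points along the fingers, y is the line along which they close (so a half turn about z gives the same grasp; the last joint's range is limited). The gripper opens to 85 mm and grips with 20 to 120 N. Pads are 22 mm wide; open, the fingers measure 114 mm over their backs; the gripper's body (76 mm by 85 mm) begins 54 mm behind the grasp point. The pads swing forward as they close: fully open they stand 13 mm farther back than shut.
Start: joints at [0.953, 0.158, 1.597, -0, 1.386, -0.21], TCP at [0.228, 0.528, 0.231] pointing down, gripper open.
Joint ranges: [-2.91, 2.91], [-0.94, 2.29], [0.18, 2.7], [-1.29, 4.43], [0.17, 2.64], [-3, 3]. Speed limits (rad/s): [2.57, 2.57, 3.14, 3.14, 3.14, 3.14].

INTERFACE

Orientations are given as a 3x3 rotation matrix whose columns are the frame's x, y, z axes.
In Python, from station import manip gives the robot as it stands.
- The arm moves only by the tool servo_tool, never from a script. Its argument "moves" is a list of rows, each a list of 3 entries, a list of its own where there are three numbers: the turn, a rotation vector about the tool's x, y, z each as a share of 0.12 rad, from -1 to 1, then the shift along the tool's x, y, z each as a share of 0.025 m, from -1 to 1, then the closure, from 0 (fully open) to 1 (shut). In form: [[[ax, ay, az], [x, y, z], gripper], ...]. A call has 1 to 12 rows; each row shifts and turns the commanded pose from where the row before left it, along the tool's axes as they then stand; what a row does not reach is not made up. A row lasts 1/8 s, in which the tool goes at most 62.5 mm and 10.7 degrees, less where a joint would pass 70% of its speed; a pose out of reach is approached as far as the arm can. A call with a number of a shift or a turn outside -1 to 1 is refused whole. A call with a gripper value outside its range is refused whole. The fingers move at their own pace and stop on an object; "newtons" is the grip in N (left out, the last holds). Time passes only in rows, so rows that do not move let the fingers close. It gives the time, the measured TCP pose, the force, the opening and the grip force at its end, in the units of the state.
- manip.read_state(): the state, without advancing time (a new reading comes with each control period).
- manip.camera(name): name is "side" or "top"; returns (picture, depth): 420x560x3 uint8, red, green, blue; 420x560 float32, m along the optical axis (not along the pixel's ray), 0 where there is no reading.
- manip.camera_model(name): a dict with "fx", "fy", "cx", "cy" (pixels), "k1" (the pictures are not rectified: a ray, as slopes to the right and down, at radius r is drawn at 1 + k1 r^2 times it, then the intrinsics apply), "world_from_camera" (4x4, takes a point from camera to world coordinates). Camera axes: x right, y up, looking along -z (the intrinsics and any distortion apply to the point x, -y, -z); pixel columns grow to the right and rows downward; lengths in m; the calibration is good to about 2 mm. A picture is of the moment at which its call begins. camera_model takes no time and is no camera call.
- manip.sign_off(): hands the job in; it is judged then, once.
The state is a dict: "time_s": time; "qpos": joint angles; "qvel": joint speeds; "joint_torque": joint torques, N m; "ee_pos": TCP position; "orientation": TCP orientation; "wrist_force": force on the tool from outside, world axes, zero at the start; "ft_torque": the same for the moment, N m; "gripper_width": finger opening in m; "finger_force": force on a finger pad.
Only numpy, scipy, OpenCV 4.12 (cv2) and the standard library are available. Lean on these libraries where they do the work, as an engineer would, in place of code of your own. Each camera call takes 0.05 s, during which the arm holds its last target. There are 200 camera calls.

## Working session

There is one attempt and no reset: what is moved stays moved. The work goes in short steps, Python scripts to look and compute and a tool call to move; the robot and the scene stay as the last step left them, time stands still between calls to the robot, and variables do not carry over. Pictures are saved under pics/ and viewed, at most 10 in all, crops included, and the job is handed in when it is done.

Besides the shell and the picture viewer there is one more tool, called after "Call:" by a JSON object that holds its "fn" and its "kwargs", one argument or row to a line. servo_tool: Moves the arm, as the interface text tells. Its arguments: {"type":"object","properties":{"moves":{"type":"array","items":{"type":"array"}},"newtons":{"type":"number"}},"required":["moves"]}

```bash
mkdir -p pics && ls && python3 - <<'E'
from station import manip
import cv2,numpy as np
for n in("side","top"):
    p,d=manip.camera(n); cv2.imwrite(f"pics/{n}0.png",p[:,:,::-1]); np.savez(f"{n}0.npz",p=p,d=d)
    m=manip.camera_model(n); print(n,{k:(np.round(v,3).tolist() if k!='k1' else v) for k,v in m.items()})
print(manip.read_state())
E
```

```text
pics
side {'fx': 517.726, 'fy': 517.726, 'cx': 273.091, 'cy': 213.863, 'k1': -0.02248225135487231, 'world_from_camera': [[-0.986, 0.087, -0.144, 0.283], [-0.168, -0.49, 0.855, 1.269], [0.004, 0.868, 0.497, 0.813], [0.0, 0.0, 0.0, 1.0]]}
top {'fx': 510.325, 'fy': 510.325, 'cx': 279.788, 'cy': 213.781, 'k1': -0.08660797241851043, 'world_from_camera': [[0.006, 0.994, -0.112, 0.357], [-1.0, 0.005, -0.01, 0.011], [-0.01, 0.112, 0.994, 1.323], [0.0, 0.0, 0.0, 1.0]]}
{'time_s': 0.1, 'qpos': array([ 9.52900202e-01,  1.59021250e-01,  1.59809901e+00, -3.74347722e-06,
        1.38623230e+00, -2.10101065e-01]), 'qvel': array([-2.53418203e-04, -1.81342144e-03, -1.35783933e-03, -2.06341008e-05,
        2.07714213e-04,  2.64624546e-04]), 'joint_torque': array([ 4.69055885e-04, -3.96987820e+01, -3.32338142e+01, -2.05453625e-04,
        4.17330419e-03, -4.21894345e-05]), 'ee_pos': array([0.22773302, 0.52738214, 0.23039924]), 'orientation': array([[-9.17997592e-01,  3.96584655e-01, -1.01655444e-03],
       [ 3.96585791e-01,  9.17996539e-01, -1.43663299e-03],
       [ 3.63446862e-04, -1.72197668e-03, -9.99998451e-01]]), 'wrist_force': array([ 0.04865789,  0.31268419, -0.93728186]), 'ft_torque': array([-0.03068877,  0.03602809,  0.01149815]), 'finger_force': 0.0, 'gripper_width': 0.08573843613032878}
```

View pics/side0.png

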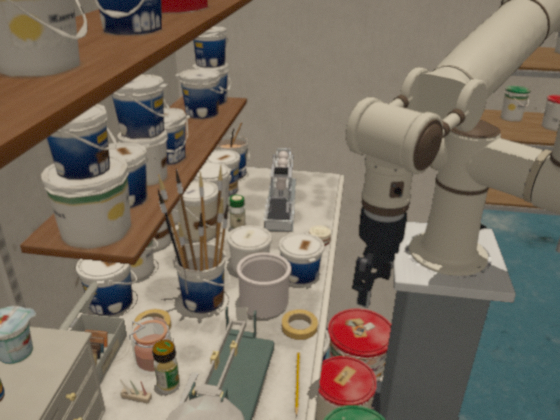

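View pics/top0.png

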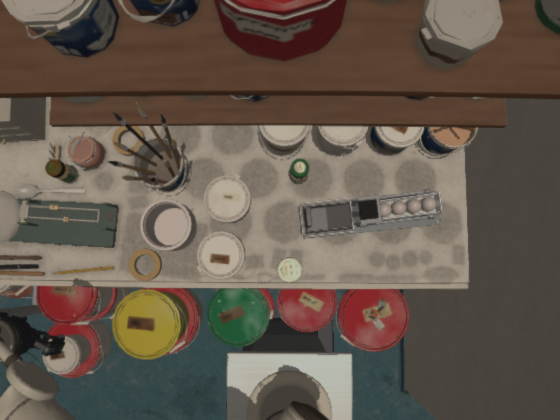

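The side view shows the dispenser at about (283,190), the jar at (264,280) and the robot arm at the right. The top view shows the jar at (167,226), the bin at about (330,217), the black pad at (369,209), and three balls visible at (392..430, 205). The tubs are at (227,199) and (220,255), the wax can at (290,269), the bottle at (300,170) and the tape at (145,264).

```bash
cat > h.py <<'E'
import numpy as np,cv2
from station import manip
def ray(n,u,v):
    m=manip.camera_model(n); K=np.array([[m['fx'],0,m['cx']],[0,m['fy'],m['cy']],[0,0,1]])
    # r-distorted: xd = x(1+k1 r^2)
    p=cv2.undistortPoints(np.array([[[u,v]]],float),K,np.array([m['k1'],0,0,0.]))[0,0]
    T=m['world_from_camera']; T=np.array(T)
    return T[:3,3],T[:3,:3]@np.array([p[0],-p[1],-1.])
def onz(n,u,v,z):
    o,d=ray(n,u,v); return o+d*(z-o[2])/d[2]
def pix(n,P):
    m=manip.camera_model(n);T=np.linalg.inv(m['world_from_camera'])
    c=T[:3,:3]@np.asarray(P,float)+T[:3,3]; x,y=c[0]/-c[2],-c[1]/-c[2]; s=1+m['k1']*(x*x+y*y)
    return m['fx']*x*s+m['cx'],m['fy']*y*s+m['cy']
def cloud(n,d):
    m=manip.camera_model(n);K=np.array([[m['fx'],0,m['cx']],[0,m['fy'],m['cy']],[0,0,1]])
    v,u=np.mgrid[:d.shape[0],:d.shape[1]]
    p=cv2.undistortPoints(np.stack([u,v],-1).reshape(-1,1,2).astype(float),K,np.array([m['k1'],0,0,0.])).reshape(d.shape+(2,))
    T=np.array(m['world_from_camera'])
    return np.stack([p[...,0]*d,-p[...,1]*d,-d],-1)@T[:3,:3].T+T[:3,3]
E
python3 - <<'E'
from h import *
T=np.load('top0.npz');p,d=T['p'],T['d'];C=cloud('top',d)
for nm,u,v,z in [('pad',369,209,.132),('jar',167,226,.105),('wt',227,199,.092),('lt',220,255,.092),('wax',290,269,.034),('ox',300,170,.106),('tape',145,264,.019)]:
    print(nm,onz('top',u,v,z).round(4),C[v,u].round(3))
# pad: dark mask
g=p.max(2)
def cents(mask,lo):
    n,l,s,c=cv2.connectedComponentsWithStats(mask.astype(np.uint8))
    return [(s[i].tolist(),c[i].round(1)) for i in range(1,n) if s[i][4]>lo]
m=(g<35); R=np.zeros_like(m);R[185:240,290:450]=1
print('pad',cents(m&R,60))
# rim of jar
zz=C[...,2]; M=(zz>.095)&(zz<.115);R[:]=0;R[190:260,135:200]=1
cs,_=cv2.findContours((M&R).astype(np.uint8),0,2);c=max(cs,key=cv2.contourArea);print('jar',cv2.minEnclosingCircle(c),cv2.contourArea(c))
a=p[150:300,120:460,::-1]
cv2.imwrite('pics/crop_t.png',cv2.resize(p[180:245,290:450,::-1],None,fx=5,fy=5,interpolation=cv2.INTER_CUBIC))
S=np.load('side0.npz')['p'];cv2.imwrite('pics/crop_s.png',cv2.resize(S[140:240,230:350,::-1],None,fx=6,fy=6,interpolation=cv2.INTER_CUBIC))
E
```

```text
pad [ 0.5044 -0.1866  0.132 ] [ 0.504 -0.186  0.134]
jar [0.4642 0.2955 0.105 ] [0.472 0.316 0.017]
wt [0.5323 0.1529 0.092 ] [0.532 0.152 0.097]
lt [0.3958 0.1675 0.092 ] [0.396 0.167 0.096]
wax [ 0.3636 -0.0021  0.034 ] [ 0.364 -0.002  0.043]
ox [ 0.6021 -0.0247  0.106 ] [ 0.601 -0.025  0.109]
tape [0.3734 0.3699 0.019 ] [0.374 0.374 0.006]
pad [([359, 201, 18, 18, 256], array([367.4, 209.3]))]
jar ((165.5, 224.0), 26.443435668945312) 2072.5
```

View pics/crop_t.png

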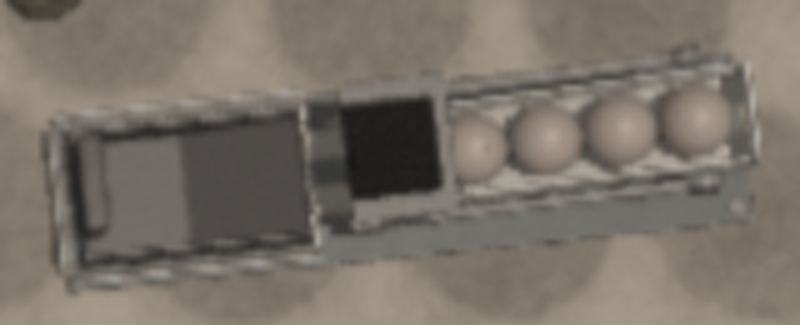

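View pics/crop_s.png

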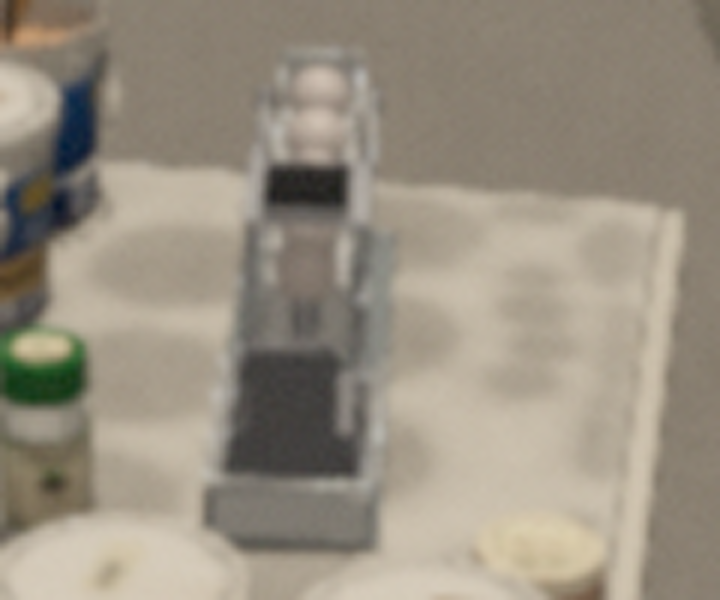

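The crops show the tab at crop (92,185), i.e. top px (308.4,217), and the pad at px (367.4,209.3). The balls lie in line at crop (547,137), (620,130) and (695,121). The side crop shows the bin mouth toward the camera, with the pad beyond it and two balls behind.

```bash
python3 - <<'E'
from h import *
T=np.load('top0.npz');p,d=T['p'],T['d'];C=cloud('top',d)
R=np.zeros(d.shape,bool);R[203:232,302:322]=1;zz=C[...,2]
M=R&(zz>.09)&(zz<.12);v,u=np.nonzero(M);print('tab',len(u),u.min(),u.max(),v.min(),v.max(),C[M].mean(0).round(4),zz[217,300:325].round(3))
tab=onz('top',(u.min()+u.max())/2,(v.min()+v.max())/2,.105);tabm=onz('top',u.mean(),v.mean(),.105)
m=(p.max(2)<45)&(zz>.11);m[:,:340]=0;m[:,400:]=0;m[:195]=0;m[230:]=0
v,u=np.nonzero(m);r=cv2.minAreaRect(np.stack([u,v],1).astype(np.int32));print('pad rect',r,zz[m].mean())
pad=onz('top',*r[0],.132);print('tab',tab,tabm,'pad',pad,np.linalg.norm((tabm-pad)[:2]))
for z,(x,y) in zip([.1,.1,.1],[(547,137),(620,130),(695,121)]):
    uu,vv=290+(x+.5)/5-.5,180+(y+.5)/5-.5;print('ball',C[int(round(vv)),int(round(uu))].round(4))
# jar: circle fit
M=(zz>.095)&(zz<.115);M[:,:135]=0;M[:,200:]=0;M[:190]=0;M[260:]=0
P=C[M];q=P[:,:2];(cx,cy),rr=cv2.minEnclosingCircle(q.astype(np.float32));print('jar',cx,cy,rr,np.median(P[:,2]))
k=cv2.findContours(((p.min(2)<0)|M).astype(np.uint8),0,2)[0];k=max(k,key=cv2.contourArea);e=cv2.fitEllipse(k);print(e,onz('top',*e[0],.105))
# side view of tab : project
print(pix('side',tabm),pix('side',pad))
E
```

```text
tab 105 305 311 207 226 [ 0.4888 -0.0435  0.1093] [0.046 0.043 0.037 0.03  0.028 0.08  0.108 0.116 0.112 0.111 0.108 0.011
 0.014 0.012 0.013 0.01  0.011 0.017 0.008 0.008 0.011 0.006 0.013 0.006
 0.002]
pad rect ((367.46343994140625, 209.1707305908203), (17.448183059692383, 17.889907836914062), 83.6598129272461) 0.14176883881047225
tab [ 0.48890278 -0.04410799  0.105     ] [ 0.4892342  -0.04369659  0.105     ] pad [ 0.50400249 -0.18292999  0.132     ] 0.14001443112776782
ball [ 0.5118 -0.2618  0.114 ]
ball [ 0.5136 -0.2964  0.1208]
ball [ 0.5176 -0.3305  0.1282]
jar 0.4499877393245697 0.2797352969646454 0.08968361467123032 0.10614082619652732
((165.57249450683594, 224.09263610839844), (50.92731857299805, 52.131839752197266), 60.2801399230957) [0.46878791 0.29908337 0.105     ]
(np.float64(278.35223741323995), np.float64(197.9586705552216)) (np.float64(280.8880110020759), np.float64(169.20448814793247))
```

Call:
{"fn": "servo_tool", "kwargs": {
  "moves": [
    [[0,0,-0.86],[0,0,0],1],
    [[0,0,-0.86],[0,0,0],1],
    [[0,0,-0.86],[0,0,0],1],
    [[0,0,-0.86],[0,0,0],1],
    [[0,0,-0.86],[0,0,0],1],
    [[0,0,0],[-0.25,-0.92,0],1],
    [[0,0,0],[-0.25,-0.92,0],1],
    [[0,0,0],[-0.25,-0.92,0],1],
    [[0,0,0],[-0.25,-0.92,0],1]
  ],
  "newtons": 60
}}

```text
time_s: 1.23
ee_pos: [0.2628, 0.4381, 0.2308]
orientation: [[-0.994, -0.108, -0.001], [-0.108, 0.994, -0.001], [0.001, -0.001, -1.0]]
wrist_force: [-0.5, 0.3, -0.7]
gripper_width: 0.0002
finger_force: 0.0
```

```bash
cat > go.py <<'E'
import sys
from h import *
# usage: go.py x y z [yaw_deg tilt_deg]: turn/shift (tool-axis units) to reach TCP pose; turn first, shift after turn
from scipy.spatial.transform import Rotation as Ro
a=[float(t) for t in sys.argv[1:]]
s=manip.read_state();R0=s['orientation'];p=s['ee_pos']
yaw=np.radians(a[3] if len(a)>3 else 96.0);tilt=np.radians(a[4] if len(a)>4 else 0)
bx=np.array([np.cos(yaw),np.sin(yaw),0]);z=np.array([0,0,1.])
X,Z=bx*np.cos(tilt)+z*np.sin(tilt),-bx*np.sin(tilt)+z*np.cos(tilt)
R=np.stack([np.cross(X,-Z),X,-Z],1)
rv=Ro.from_matrix(R0.T@R).as_rotvec()
dp=np.array(a[:3])-p
print('t',s['time_s'],'p',p.round(4),'F',s['wrist_force'].round(1),'w',s['gripper_width'].round(4),'q',s['qpos'].round(2))
print('turn',(rv/.12).round(2),'shift now-axes',(R0.T@dp/.025).round(2),'after turn',(R.T@dp/.025).round(2))
E
python3 go.py .504 -.183 .16; python3 - <<'E'
from h import *
for n in('top','side'):
    C=cloud(n,np.load(n+'0.npz')['d']).reshape(-1,3)
    m=(C[:,2]>.12)&(C[:,2]<.4)&(C[:,1]>.1)&(C[:,1]<.5)&(C[:,0]>.4)&(C[:,0]<.75)
    q=C[m]
    for a in np.arange(.4,.75,.03):
        k=q[(q[:,0]>=a)&(q[:,0]<a+.03)]
        if len(k)>3: print(n,a.round(2),len(k),'y',k[:,1].min().round(2),k[:,1].max().round(2),'z',np.percentile(k[:,2],[5,95]).round(2))
E
```

```text
top 0.52 26 y 0.3 0.35 z [0.27 0.3 ]
top 0.55 237 y 0.25 0.36 z [0.13 0.32]
top 0.58 201 y 0.26 0.38 z [0.13 0.28]
top 0.61 270 y 0.24 0.38 z [0.12 0.29]
top 0.64 393 y 0.11 0.48 z [0.12 0.3 ]
top 0.67 2791 y 0.1 0.5 z [0.25 0.28]
top 0.7 2482 y 0.1 0.5 z [0.26 0.29]
top 0.73 205 y 0.12 0.41 z [0.26 0.27]
side 0.52 64 y 0.3 0.35 z [0.24 0.3 ]
side 0.55 637 y 0.25 0.37 z [0.12 0.31]
side 0.58 375 y 0.25 0.39 z [0.12 0.27]
side 0.61 521 y 0.24 0.39 z [0.12 0.29]
side 0.64 696 y 0.11 0.49 z [0.12 0.29]
side 0.67 1736 y 0.1 0.5 z [0.22 0.3 ]
side 0.7 3611 y 0.1 0.5 z [0.27 0.4 ]
side 0.73 1904 y 0.1 0.5 z [0.27 0.38]Traceback (most recent call last):
  File "go.py", line 13, in <module>
    print('t',s['time_s'],'p',p.round(4),'F',s['wrist_force'].round(1),'w',s['gripper_width'].round(4),'q',s['qpos'].round(2))
                                                                           ^^^^^^^^^^^^^^^^^^^^^^^^
AttributeError: 'float' object has no attribute 'round'
```

```bash
sed -i "s/s\['gripper_width'\].round(4)/round(s['gripper_width'],4)/" go.py && python3 go.py .504 -.183 .16; python3 - <<'E'
from h import *
for n in('top','side'):
    C=cloud(n,np.load(n+'0.npz')['d']).reshape(-1,3)
    q=C[(C[:,2]>.12)&(C[:,2]<.4)&(C[:,1]>.2)&(C[:,1]<.45)&(C[:,0]>.5)&(C[:,0]<.57)]
    for a in np.arange(.26,.38,.02):
        k=q[(q[:,1]>=a)&(q[:,1]<a+.02)]
        if len(k)>3: print(n,a.round(2),len(k),'xmin',np.percentile(k[:,0],3).round(3),'z there',np.median(k[k[:,0]<np.percentile(k[:,0],10),2]).round(2))
E
```

```text
t 1.225 p [0.2628 0.4381 0.2308] F [-0.5  0.3 -0.7] w 0.0002 q [ 0.79 -0.01  1.77 -0.    1.38 -0.89]
turn [-0.   -0.01  0.03] shift now-axes [ -6.91 -25.74   2.84] after turn [ -7.   -25.72   2.83]
top 0.28 40 xmin 0.55 z there 0.25
top 0.3 35 xmin 0.557 z there 0.13
top 0.32 31 xmin 0.551 z there 0.28
top 0.34 82 xmin 0.545 z there 0.29
side 0.28 18 xmin 0.55 z there 0.26
side 0.3 201 xmin 0.549 z there 0.24
side 0.32 13 xmin 0.557 z there 0.13
side 0.34 258 xmin 0.545 z there 0.29
```

Call:
{"fn": "servo_tool", "kwargs": {
  "moves": [
    [[0,0,0],[-0.27,-0.98,0],1],
    [[0,0,0],[-0.27,-0.98,0],1],
    [[0,0,0],[-0.27,-0.98,0],1],
    [[0,0,0],[-0.27,-0.98,0],1],
    [[0,0,0],[-0.27,-0.98,0],1],
    [[0,0,0],[-0.27,-0.98,0],1],
    [[0,0,0],[-0.27,-0.98,0],1],
    [[0,0,0],[-0.27,-0.98,0],1],
    [[0,0,0],[-0.27,-0.98,0],1],
    [[0,0,0],[-0.27,-0.98,0],1],
    [[0,0,0],[-0.27,-0.98,0],1],
    [[0,0,0],[-0.27,-0.98,0],1]
  ]
}}

```text
time_s: 2.72
ee_pos: [0.375, 0.1547, 0.2309]
orientation: [[-0.994, -0.108, -0.001], [-0.108, 0.994, -0.0], [0.001, 0.0, -1.0]]
wrist_force: [-0.3, -0.3, 0.3]
gripper_width: 0.0
finger_force: 0.0
```

Call:
{"fn": "servo_tool", "kwargs": {
  "moves": [
    [[0,0,0],[-0.27,-0.98,0],1],
    [[0,0,0],[-0.27,-0.98,0],1],
    [[0,0,0],[-0.27,-0.98,0],1],
    [[0,0,0],[-0.27,-0.98,0],1],
    [[0,0,0],[-0.27,-0.98,0],1],
    [[0,0,0],[-0.27,-0.98,0],1],
    [[0,0,0],[-0.27,-0.98,0],1],
    [[0,0,0],[-0.27,-0.98,0.4],1],
    [[0,0,0],[-0.27,-0.98,0.6],1],
    [[0,0,0],[-0.27,-0.98,0.6],1],
    [[0,0,0],[-0.27,-0.98,0.6],1],
    [[0,0,0],[-0.27,-0.98,0.6],1]
  ]
}}

```text
time_s: 4.22
ee_pos: [0.4873, -0.1287, 0.1604]
orientation: [[-0.994, -0.108, -0.001], [-0.108, 0.994, 0.0], [0.001, 0.0, -1.0]]
wrist_force: [0.1, -0.2, 0.6]
gripper_width: -0.0001
finger_force: 0.0
```

```bash
python3 go.py .504 -.183 .135
```

```text
t 4.225 p [ 0.4873 -0.1287  0.1604] F [ 0.1 -0.2  0.6] w -0.0001 q [-0.5   0.04  1.87  0.    1.23 -2.18]
turn [ 0.   -0.01  0.03] shift now-axes [-0.43 -2.23  1.01] after turn [-0.44 -2.23  1.01]
```

Call:
{"fn": "servo_tool", "kwargs": {
  "moves": [
    [[0,0,0],[-0.15,-0.75,0],1],
    [[0,0,0],[-0.15,-0.75,0],1],
    [[0,0,0],[-0.13,-0.73,0],1],
    [[0,0,0],[0,0,0.5],1],
    [[0,0,0],[0,0,0.5],1],
    [[0,0,0],[0,0,0.2],1],
    [[0,0,0],[0,0,0],1]
  ]
}}

```text
time_s: 5.1
ee_pos: [0.5035, -0.1814, 0.1308]
orientation: [[-0.994, -0.109, -0.002], [-0.109, 0.994, 0.001], [0.001, 0.001, -1.0]]
wrist_force: [-1.5, 0.5, 2.7]
gripper_width: -0.0005
finger_force: 1.4
```

```bash
python3 go.py .504 -.183 .112; python3 - <<'E'
from h import *
for n in('top','side'):
    p,d=manip.camera(n); np.savez(n+'1.npz',p=p,d=d)
    a=p[150:260,280:460] if n=='top' else p[130:230,230:350]
    cv2.imwrite(f'pics/{n}1.png',cv2.resize(a[:,:,::-1],None,fx=4,fy=4,interpolation=cv2.INTER_CUBIC))
E
python3 -c "
import cv2,numpy as np
a=cv2.imread('pics/top1.png');b=cv2.imread('pics/side1.png')
a=cv2.resize(a,None,fx=.55,fy=.55);a=cv2.copyMakeBorder(a,0,400-a.shape[0],0,0,0);b=b[:,:400]
cv2.imwrite('pics/m1.png',np.hstack([a,b]))"
```

```text
t 5.1 p [ 0.5035 -0.1814  0.1308] F [-1.5  0.5  2.7] w -0.0005 q [-0.57  0.16  1.8   0.    1.18 -2.25]
turn [ 0.01 -0.01  0.04] shift now-axes [-0.01 -0.07  0.75] after turn [-0.01 -0.07  0.75]
```

View pics/m1.png

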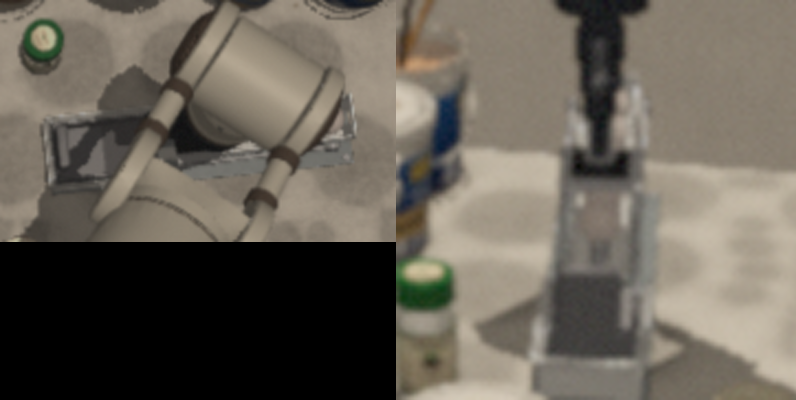

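The composite shows the finger tips centred on the black pad at composite px (600,165), touching at 2.7 N.

Call:
{"fn": "servo_tool", "kwargs": {
  "moves": [
    [[0,0,0],[0,0,0.4],1],
    [[0,0,0],[0,0,0.4],1],
    [[0,0,0],[0,0,0],1],
    [[0,0,0],[0,0,0],1],
    [[0,0,0],[0,0,0],1],
    [[0,0,0],[0,0,0],1]
  ]
}}

```text
time_s: 5.95
ee_pos: [0.5056, -0.1821, 0.1167]
orientation: [[-0.994, -0.109, 0.002], [-0.109, 0.994, -0.0], [-0.002, -0.001, -1.0]]
wrist_force: [-13.2, 11.1, 36.7]
gripper_width: 0.0001
finger_force: 19.0
```

```bash
python3 - <<'E'
from h import *
s=manip.read_state();print(s['wrist_force'],s['ee_pos'],s['ft_torque'])
p,d=manip.camera('side');q,e=manip.camera('top'); np.savez('s2.npz',p=p,d=d,q=q,e=e)
a=cv2.resize(p[130:230,255:325,::-1],None,fx=6,fy=6,interpolation=cv2.INTER_CUBIC)
o=np.load('side1.npz')['p'];b=cv2.resize(o[130:230,255:315,::-1],None,fx=6,fy=6,interpolation=cv2.INTER_CUBIC)
cv2.imwrite('pics/m2.png',np.hstack([b,a]))
E
```

```text
[-13.16672583  11.08112945  36.73567973] [ 0.50555162 -0.18211218  0.11673863] [ 1.78677686  2.27208119 -0.02346281]
```

View pics/m2.png

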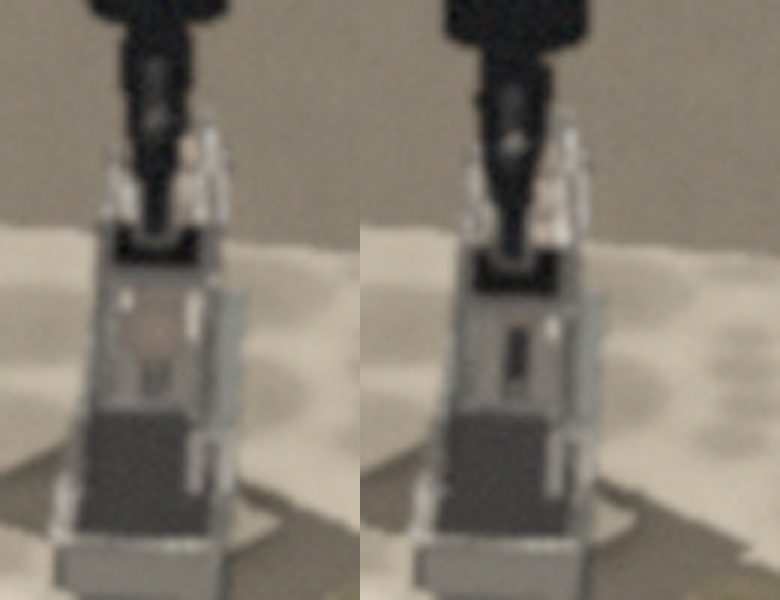

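The left frame shows the rest state with ball 1 at the stop. In the right frame, lever down, ball 1 has left the stop: (150,320) in the left half is now empty.

Call:
{"fn": "servo_tool", "kwargs": {
  "moves": [
    [[0,0,0],[0,0,-0.7],1],
    [[0,0,0],[0,0,-0.7],1],
    [[0,0,0],[0,0,0],1],
    [[0,0,0],[0,0,0],1],
    [[0,0,0],[0,0,0],1],
    [[0,0,0],[0,0,0],1],
    [[0,0,0],[0,0,0],1]
  ]
}}

```text
time_s: 6.92
ee_pos: [0.5039, -0.1822, 0.146]
orientation: [[-0.994, -0.108, -0.0], [-0.108, 0.994, 0.0], [0.0, 0.0, -1.0]]
wrist_force: [-0.2, 0.5, -0.4]
gripper_width: -0.0001
finger_force: 0.0
```

```bash
python3 go.py .504 -.183 .1165;python3 - <<'E'
from h import *
p,d=manip.camera('side');o=np.load('side0.npz')
v,u=[int(round(t)) for t in pix('side',[.504,-.183,.132])][::-1]
C0,C1,C2=[cloud('side',x) for x in (o['d'],d,np.load('s2.npz')['d'])]
for C in(C0,C1,C2): print(C[v+2:v+5,u-6:u-3,2].round(3).tolist())
v,u=[int(round(t)) for t in pix('side',[.499,-.14,.07])][::-1]; print(u,v)
for i in (o['p'],p,np.load('s2.npz')['p']): print(i[183:200,277:284].mean((0,1)).round())
E
```

```text
t 6.925 p [ 0.5039 -0.1822  0.146 ] F [-0.2  0.5 -0.4] w -0.0001 q [-0.57  0.14  1.79 -0.    1.21 -2.25]
turn [ 0.   -0.    0.03] shift now-axes [ 0.   -0.03  1.18] after turn [ 0.   -0.03  1.18]
[[0.13, 0.133, 0.131], [0.129, 0.132, 0.132], [0.126, 0.13, 0.128]]
[[0.133, 0.134, 0.135], [0.133, 0.132, 0.13], [0.125, 0.126, 0.129]]
[[0.118, 0.12, 0.131], [0.117, 0.118, 0.129], [0.118, 0.117, 0.121]]
280 193
[112. 105.  98.]
[111. 104.  97.]
[92. 88. 84.]
```

Call:
{"fn": "servo_tool", "kwargs": {
  "moves": [
    [[0,0,0],[0,0,0.63],1],
    [[0,0,0],[0,0,0.63],1],
    [[0,0,0],[0,0,0],1],
    [[0,0,0],[0,0,0],1],
    [[0,0,0],[0,0,0],1],
    [[0,0,0],[0,0,0],1],
    [[0,0,0],[0,0,0],1]
  ]
}}

```text
time_s: 7.85
ee_pos: [0.505, -0.1818, 0.117]
orientation: [[-0.994, -0.108, 0.002], [-0.108, 0.994, 0.001], [-0.002, 0.0, -1.0]]
wrist_force: [-4.1, 7.3, 20.5]
gripper_width: -0.0002
finger_force: 10.5
```

Call:
{"fn": "servo_tool", "kwargs": {
  "moves": [
    [[0,0,0],[0,0,-0.63],1],
    [[0,0,0],[0,0,-0.63],1],
    [[0,0,0],[0,0,0],1],
    [[0,0,0],[0,0,0],1],
    [[0,0,0],[0,0,0],1],
    [[0,0,0],[0,0,0],1],
    [[0,0,0],[0,0,0],1]
  ]
}}

```text
time_s: 8.72
ee_pos: [0.504, -0.1822, 0.146]
orientation: [[-0.994, -0.108, -0.0], [-0.108, 0.994, 0.0], [0.0, 0.0, -1.0]]
wrist_force: [-0.8, 0.3, -0.0]
gripper_width: -0.0001
finger_force: 0.0
```

```bash
cat > chk.py <<'E'
from h import *
p,d=manip.camera('side');q,e=manip.camera('top')
print('stop colour',p[183:200,277:284].mean((0,1)).round(), manip.read_state()['ee_pos'])
cv2.imwrite('pics/c_%d.png'%(100*manip.read_state()['time_s']),np.hstack([cv2.resize(x[:,:,::-1],(400,400),interpolation=cv2.INTER_CUBIC) for x in (p[130:230,240:340],q[170:240,290:360])]))
E
python3 chk.py; ls pics
```

```text
stop colour [112. 105.  97.] [ 0.504057   -0.18223767  0.14619988]
c_882.png
crop_s.png
crop_t.png
m1.png
m2.png
side0.png
side1.png
top0.png
top1.png
```

View pics/c_882.png

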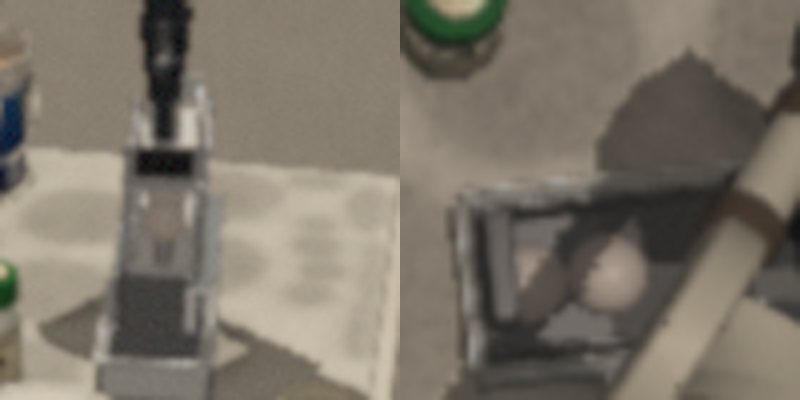

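The right half shows exactly two balls in the bin at (540,275) and (610,270). The left half shows the third ball at the stop, (165,210). One press to go.

Call:
{"fn": "servo_tool", "kwargs": {
  "moves": [
    [[0,0,0],[0,0,0.63],1],
    [[0,0,0],[0,0,0.63],1],
    [[0,0,0],[0,0,0],1],
    [[0,0,0],[0,0,0],1],
    [[0,0,0],[0,0,0],1],
    [[0,0,0],[0,0,0],1],
    [[0,0,0],[0,0,0],1]
  ]
}}

```text
time_s: 9.7
ee_pos: [0.505, -0.1818, 0.1169]
orientation: [[-0.994, -0.108, 0.002], [-0.108, 0.994, 0.001], [-0.002, 0.0, -1.0]]
wrist_force: [-5.0, 6.7, 20.1]
gripper_width: -0.0005
finger_force: 10.2
```

Call:
{"fn": "servo_tool", "kwargs": {
  "moves": [
    [[0,0,0],[0,0,-0.63],1],
    [[0,0,0],[0,0,-0.8],1],
    [[0,0,0],[0,0,-1],1],
    [[0,0,0],[0,0,-1],0.3],
    [[0,0,0],[0,0,0],0.3],
    [[0,0,0],[0,0,0],0.3]
  ]
}}

```text
time_s: 10.45
ee_pos: [0.5033, -0.1818, 0.1986]
orientation: [[-0.994, -0.108, -0.002], [-0.108, 0.994, 0.001], [0.002, 0.002, -1.0]]
wrist_force: [0.4, -0.8, 0.9]
gripper_width: 0.054
finger_force: 0.0
```

```bash
python3 chk.py; python3 go.py .4895 -.0437 .15; python3 - <<'E'
from h import *
q,e=manip.camera('top');C=cloud('top',e);zz=C[...,2]
R=np.zeros(e.shape,bool);R[203:232,302:322]=1;M=R&(zz>.09)&(zz<.13);v,u=np.nonzero(M);print(len(u),onz('top',u.mean(),v.mean(),.105))
E
```

```text
stop colour [112. 105.  98.] [ 0.50316569 -0.18172894  0.19854534]
t 10.55 p [ 0.5032 -0.1817  0.1985] F [-0.   0.1 -1.2] w 0.0598 q [-0.57  0.08  1.74 -0.    1.32 -2.25]
turn [ 0.02 -0.02  0.03] shift now-axes [-0.06  5.54  1.95] after turn [-0.03  5.55  1.94]
104 [ 0.48942564 -0.04180004  0.105     ]
```

Call:
{"fn": "servo_tool", "kwargs": {
  "moves": [
    [[0,0,0],[-0.05,0.9,0],0.3],
    [[0,0,0],[0,0.93,0],0.3],
    [[0,0,0],[0,0.93,0],0.3],
    [[0,0,0],[0,0.93,0],0.3],
    [[0,0,0],[0,0.93,0],0.3],
    [[0,0,0],[0,0.93,0],0.3],
    [[0,0,0],[0,0,0.7],0.3],
    [[0,0,0],[0,0,0.7],0.3],
    [[0,0,0],[0,0,0],0.3]
  ]
}}

```text
time_s: 11.72
ee_pos: [0.4886, -0.044, 0.1629]
orientation: [[-0.994, -0.107, -0.005], [-0.107, 0.994, 0.002], [0.005, 0.002, -1.0]]
wrist_force: [-0.1, -0.1, 0.0]
gripper_width: 0.0598
finger_force: 0.0
```

```bash
python3 go.py .4892 -.0432 .073; python3 chk.py
```

```text
t 11.725 p [ 0.4886 -0.044   0.1629] F [-0.1 -0.1  0. ] w 0.0598 q [-0.34  0.01  1.9  -0.    1.24 -2.01]
turn [ 0.02 -0.04  0.02] shift now-axes [-0.04  0.02  3.6 ] after turn [-0.03  0.03  3.6 ]
stop colour [104.  98.  92.] [ 0.4901387  -0.04460523  0.1650603 ]
```

Call:
{"fn": "servo_tool", "kwargs": {
  "moves": [
    [[0,0,0],[-0.03,0.02,0.6],0.3],
    [[0,0,0],[0,0,0.6],0.3],
    [[0,0,0],[0,0,0.6],0.3],
    [[0,0,0],[0,0,0.6],0.3],
    [[0,0,0],[0,0,0.6],0.3],
    [[0,0,0],[0,0,0.6],0.3],
    [[0,0,0],[0,0,0],0.3]
  ]
}}

```text
time_s: 12.7
ee_pos: [0.4899, -0.0432, 0.074]
orientation: [[-0.994, -0.108, -0.003], [-0.108, 0.994, 0.001], [0.003, 0.001, -1.0]]
wrist_force: [0.2, -0.2, 0.6]
gripper_width: 0.0592
finger_force: 0.0
```

```bash
python3 go.py .4892 -.0432 .073; python3 chk.py;ls -t pics|head -1
```

```text
t 12.7 p [ 0.4899 -0.0432  0.074 ] F [ 0.2 -0.2  0.6] w 0.0592 q [-0.33  0.14  1.96 -0.    1.05 -2.01]
turn [ 0.01 -0.02  0.03] shift now-axes [0.03 0.   0.04] after turn [0.03 0.   0.04]
stop colour [45. 45. 44.] [ 0.49127177 -0.04367522  0.07569011]
c_1280.png
```

Call:
{"fn": "servo_tool", "kwargs": {
  "moves": [
    [[0,0,0],[0,0,0],0.6],
    [[0,0,0],[0,0,0],0.75],
    [[0,0,0],[0,0,0],1],
    [[0,0,0],[0,0,0],1],
    [[0,0,0],[0,0,0],1],
    [[0,0,0],[0,0,0],1]
  ],
  "newtons": 80
}}

```text
time_s: 13.55
ee_pos: [0.4915, -0.0435, 0.0762]
orientation: [[-0.994, -0.108, 0.001], [-0.108, 0.994, 0.0], [-0.001, 0.0, -1.0]]
wrist_force: [0.1, 2.4, 5.6]
gripper_width: 0.0111
finger_force: 79.1
```

```bash
python3 go.py .4892 -.0432 .073; python3 chk.py;ls -t pics|head -1
```

```text
t 13.55 p [ 0.4915 -0.0435  0.0762] F [0.1 2.4 5.6] w 0.0111 q [-0.33  0.13  1.96  0.    1.05 -2.01]
turn [0.   0.01 0.03] shift now-axes [0.09 0.02 0.13] after turn [0.09 0.02 0.13]
stop colour [49. 48. 47.] [ 0.49154081 -0.04352826  0.07616534]
c_1365.png
```

Call:
{"fn": "servo_tool", "kwargs": {
  "moves": [
    [[0,0,0],[0,0,-0.2],1],
    [[0,0,0],[0,0,-0.4],1],
    [[0,0,0],[0,0,-0.4],1],
    [[0,0,0],[0,0,-0.4],1],
    [[0,0,0],[0,0,-0.6],1],
    [[0,0,0],[0,0,-0.6],1],
    [[0,0,0],[0,0,-0.6],1],
    [[0,0,0],[0,0,-0.6],1],
    [[0,0,0],[0,0,0],1],
    [[0,0,0],[0,0,0],1]
  ]
}}

```text
time_s: 14.9
ee_pos: [0.4907, -0.0435, 0.1701]
orientation: [[-0.994, -0.108, -0.001], [-0.108, 0.994, 0.0], [0.001, 0.0, -1.0]]
wrist_force: [-0.4, -0.4, -4.4]
gripper_width: 0.0109
finger_force: 77.9
```

```bash
python3 go.py .4915 -.0435 .27; python3 - <<'E'
from h import *
p,d=manip.camera('side');q,e=manip.camera('top')
cv2.imwrite('pics/lift.png',np.hstack([cv2.resize(x[:,:,::-1],(400,400),interpolation=cv2.INTER_CUBIC) for x in (p[100:240,220:360],q[165:245,290:370])]))
E
```

```text
t 14.9 p [ 0.4907 -0.0435  0.1701] F [-0.4 -0.4 -4.4] w 0.0109 q [-0.33  0.    1.89  0.    1.25 -2.01]
turn [ 0.   -0.01  0.03] shift now-axes [-0.03 -0.   -4.  ] after turn [-0.03 -0.   -4.  ]
```

View pics/lift.png

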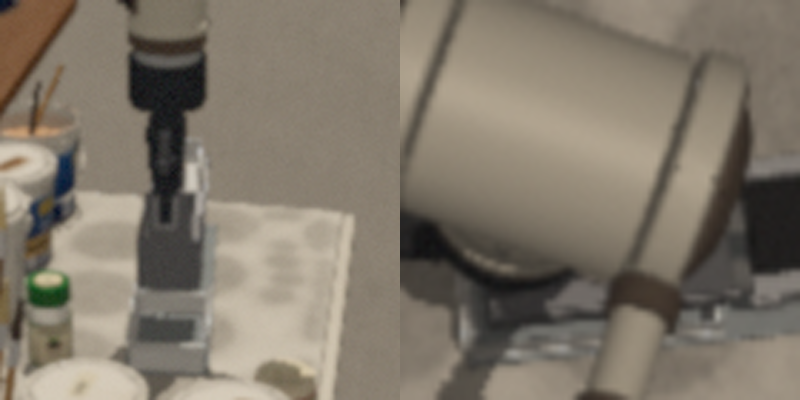

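The left half shows the bin lifted level in the gripper, well above the frame (bin at (170,240)). The pad is up at the right. The load change is consistent with three balls.

Call:
{"fn": "servo_tool", "kwargs": {
  "moves": [
    [[0,0,0],[0,0,-0.6],1],
    [[0,0,0],[0,0,-0.8],1],
    [[0,0,0],[0,0,-0.8],1],
    [[0,0,0],[0,0.1,-0.7],1],
    [[0,0,0],[0,0.25,-0.3],1],
    [[0,0,0],[0.03,0.4,0],1],
    [[0,0,0],[0.03,0.55,0],1],
    [[0,0,0],[0.03,0.7,0],1],
    [[0,0,0],[0.03,0.8,0],1],
    [[0,0,0],[0.03,0.8,0],1],
    [[0,0,0],[0.03,0.8,0],1],
    [[0,0,0],[0.03,0.8,0],1]
  ]
}}

```text
time_s: 16.5
ee_pos: [0.471, 0.0867, 0.25]
orientation: [[-0.994, -0.109, -0.001], [-0.109, 0.994, 0.0], [0.001, 0.0, -1.0]]
wrist_force: [-0.9, 0.0, -3.6]
gripper_width: 0.0111
finger_force: 78.1
```

Call:
{"fn": "servo_tool", "kwargs": {
  "moves": [
    [[0,0,0],[0.03,0.8,0],1],
    [[0,0,0],[0.03,0.8,0],1],
    [[0,0,0],[0.03,0.8,0],1],
    [[0,0,0],[0.03,0.8,0],1],
    [[0,0,0],[0.03,0.8,0],1],
    [[0,0,0],[0.03,0.8,0],1],
    [[0,0,0],[0.03,0.8,0],1],
    [[0,0,0],[0.03,0.8,0],1],
    [[0,0,0],[0.03,0.8,0],1],
    [[0,0,0],[0.03,0.8,0],1],
    [[0,0,0],[0.03,0.8,0],1],
    [[0,0,0],[0.03,0.8,0],1]
  ]
}}

```text
time_s: 18.0
ee_pos: [0.436, 0.3241, 0.2501]
orientation: [[-0.994, -0.109, -0.001], [-0.109, 0.994, -0.0], [0.001, -0.0, -1.0]]
wrist_force: [-0.5, -0.1, -4.2]
gripper_width: 0.0106
finger_force: 78.1
```

```bash
python3 go.py .425 .42 .192 110
```

```text
t 18.0 p [0.436  0.3241 0.2501] F [-0.5 -0.1 -4.2] w 0.0106 q [ 0.42  0.06  1.66  0.    1.42 -1.26]
turn [ 0.   -0.01 -2.  ] shift now-axes [0.02 3.86 2.32] after turn [-0.9   3.75  2.32]
```

Call:
{"fn": "servo_tool", "kwargs": {
  "moves": [
    [[0,0,0],[0,0.8,0],1],
    [[0,0,0],[0,0.8,0],1],
    [[0,0,0],[0,0.7,0],1],
    [[0,0,0],[0,0.6,0],1],
    [[0,0,0],[0,0.5,0],1],
    [[0,0,0],[0,0.3,0],1],
    [[0,0,0],[0,0.15,0.3],1],
    [[0,0,-0.5],[0,0,0.5],1],
    [[0,0,-0.5],[0,0,0.5],1],
    [[0,0,-0.5],[0,0,0.5],1],
    [[0,0,-0.5],[0,0,0.5],1],
    [[0,0,0],[0,0,0],1]
  ]
}}

```text
time_s: 19.5
ee_pos: [0.4257, 0.4175, 0.1913]
orientation: [[-0.94, -0.34, -0.003], [-0.34, 0.94, -0.002], [0.003, -0.001, -1.0]]
wrist_force: [-0.2, -0.6, -3.3]
gripper_width: 0.0108
finger_force: 78.1
```

```bash
python3 go.py .425 .42 .192 110; python3 - <<'E'
from h import *
p,d=manip.camera('side');q,e=manip.camera('top');np.savez('pre.npz',p=p,d=d,q=q,e=e)
s=manip.read_state();R=s['orientation'];L=s['ee_pos']+R@[0,-.109,.042];print('lip',L)
cv2.imwrite('pics/pre.png',np.hstack([cv2.resize(x[:,:,::-1],(400,400),interpolation=cv2.INTER_CUBIC) for x in (p[180:340,180:340],q[150:290,110:250])]))
E
```

```text
t 19.5 p [0.4257 0.4175 0.1913] F [-0.2 -0.6 -3.3] w 0.0108 q [ 0.57  0.25  1.58 -0.    1.32 -1.34]
turn [-0.01 -0.03 -0.02] shift now-axes [-0.01  0.1  -0.03] after turn [-0.01  0.1  -0.03]
lip [0.463679   0.31567382 0.15114809]
```

View pics/pre.png

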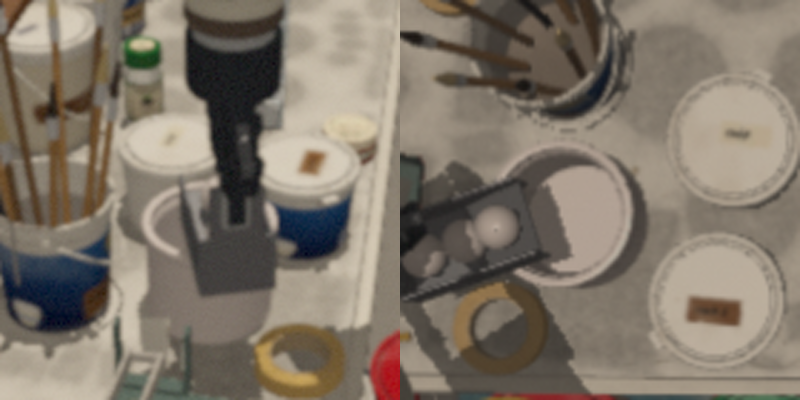

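The left half shows the bin over the jar's near rim and clear of the brushes. The right half shows three balls in the bin at (495,228), (460,243) and (430,262). The lip is at about (535,220) and the jar mouth centre at about (563,215). The alignment is good, so I tilt about the lip after backing off 6 mm.

Call:
{"fn": "servo_tool", "kwargs": {
  "moves": [
    [[0,0,0],[0,0.25,0],1],
    [[-0.5,0,0],[0,-0.11,-0.26],1],
    [[-0.5,0,0],[0,-0.11,-0.26],1],
    [[-0.5,0,0],[0,-0.11,-0.26],1],
    [[-0.5,0,0],[0,-0.11,-0.26],1],
    [[-0.5,0,0],[0,-0.11,-0.26],1],
    [[-0.5,0,0],[0,-0.11,-0.26],1],
    [[0,0,0],[0,0,0],1]
  ]
}}

```text
time_s: 20.6
ee_pos: [0.4328, 0.4029, 0.2295]
orientation: [[-0.941, -0.318, -0.118], [-0.339, 0.881, 0.331], [-0.001, 0.351, -0.936]]
wrist_force: [-0.5, -1.1, -3.4]
gripper_width: 0.0109
finger_force: 78.4
```

```bash
cat > lip.py <<'E'
from h import *
s=manip.read_state();R=s['orientation'];L=s['ee_pos']+R@[0,-.109,.042];print('lip',L.round(4),'tilt',np.degrees(np.arccos(-R[2,2])).round(1),'q',s['qpos'].round(2),s['wrist_force'].round(1))
q,e=manip.camera('top');g=q.astype(int)
np.savez('lip.npz',q=q,e=e)
E
python3 lip.py
```

```text
lip [0.4625 0.3208 0.1519] tilt 20.6 q [ 0.36  0.13  1.67  0.37  1.35 -1.64] [-0.5 -1.1 -3.4]
```

Call:
{"fn": "servo_tool", "kwargs": {
  "moves": [
    [[-0.3,0,0],[0,-0.065,-0.155],1],
    [[-0.3,0,0],[0,-0.065,-0.155],1],
    [[-0.3,0,0],[0,-0.065,-0.155],1],
    [[-0.3,0,0],[0,-0.065,-0.155],1],
    [[-0.3,0,0],[0,-0.065,-0.155],1],
    [[-0.3,0,0],[0,-0.065,-0.155],1],
    [[-0.3,0,0],[0,-0.065,-0.155],1],
    [[-0.3,0,0],[0,-0.065,-0.155],1],
    [[-0.3,0,0],[0,-0.065,-0.155],1],
    [[-0.3,0,0],[0,-0.065,-0.155],1],
    [[-0.3,0,0],[0,-0.065,-0.155],1],
    [[-0.3,0,0],[0,-0.065,-0.155],1]
  ]
}}

```text
time_s: 22.15
ee_pos: [0.446, 0.3649, 0.258]
orientation: [[-0.94, -0.239, -0.243], [-0.341, 0.659, 0.671], [-0.0, 0.713, -0.701]]
wrist_force: [-0.6, 0.9, -1.5]
gripper_width: 0.0112
finger_force: 78.8
```

Call:
{"fn": "servo_tool", "kwargs": {
  "moves": [
    [[-0.3,0,0],[0,-0.065,-0.155],1],
    [[-0.3,0,0],[0,-0.065,-0.155],1],
    [[-0.3,0,0],[0,-0.065,-0.155],1],
    [[-0.1,0,0],[0,0,0],1],
    [[0,0,0],[0,0,0],1],
    [[0,0,0],[0,0,0],1],
    [[0,0,0],[0,0,0],1],
    [[0,0,0],[0,0,0],1]
  ]
}}

```text
time_s: 23.15
ee_pos: [0.4498, 0.3542, 0.2623]
orientation: [[-0.94, -0.209, -0.27], [-0.342, 0.575, 0.743], [-0.0, 0.791, -0.612]]
wrist_force: [-0.7, -0.3, -0.3]
gripper_width: 0.011
finger_force: 78.8
```

```bash
python3 lip.py; python3 - <<'E'
from h import *
s=np.load('lip.npz');q=s['q'];p,d=manip.camera('side')
cv2.imwrite('pics/pour.png',np.hstack([cv2.resize(x[:,:,::-1],(400,400),interpolation=cv2.INTER_CUBIC) for x in (p[180:340,180:340],q[150:290,110:250])]))
E
```

```text
lip [0.4613 0.3227 0.1504] tilt 52.2 q [ 0.01  0.17  1.76  0.84  1.6  -2.06] [-0.7 -0.3 -0.3]
```

View pics/pour.png

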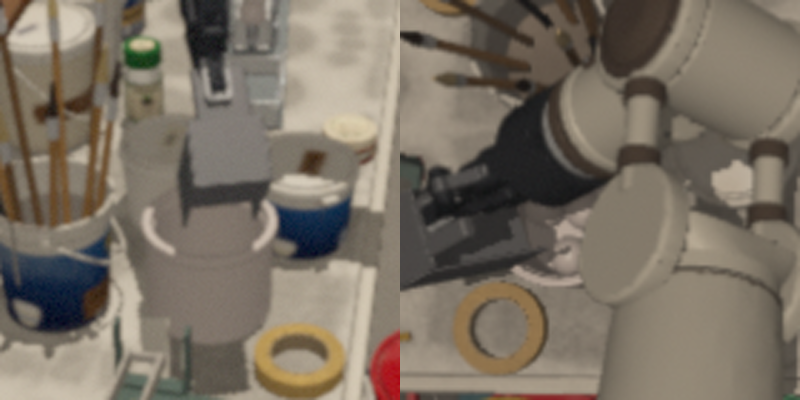

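The left half shows the bin tilted over the jar, with no loose balls on the worktop. The right half shows a ball inside the jar at (565,250). Returning to level.

Call:
{"fn": "servo_tool", "kwargs": {
  "moves": [
    [[0.5,0,0],[0,0.1,0.2],1],
    [[0.8,0,0],[0,0.17,0.38],1],
    [[0.8,0,0],[0,0.17,0.38],1],
    [[0.8,0,0],[0,0.17,0.38],1],
    [[0.8,0,0],[0,0.17,0.38],1],
    [[0.8,0,0],[0,0.17,0.38],1],
    [[0.8,0,0],[0,0.17,0.38],1],
    [[0.8,0,0],[0,0.17,0.38],1],
    [[0.8,0,0],[0,0.17,0.38],1],
    [[0.7,0,0],[0,0.17,0.3],1],
    [[0,0,0],[0,0,0],1]
  ]
}}

```text
time_s: 24.62
ee_pos: [0.4225, 0.4264, 0.2049]
orientation: [[-0.939, -0.344, -0.003], [-0.344, 0.939, 0.0], [0.002, 0.001, -1.0]]
wrist_force: [-0.4, 1.1, -2.4]
gripper_width: 0.0108
finger_force: 78.8
```

```bash
python3 go.py .4915 -.0435 .25; python3 lip.py; python3 - <<'E'
from h import *
s=np.load('lip.npz');q,e=s['q'],s['e'];C=cloud('top',e)
# jar interior: points within 52mm of mouth centre, above floor
P=C.reshape(-1,3);r=np.hypot(P[:,0]-.467,P[:,1]-.298);k=(r<.05);print(k.sum(),np.percentile(P[k,2],[5,25,50,75,95]).round(3))
m=((C[...,2]>.03)&(C[...,2]<.07)&(np.hypot(C[...,0]-.467,C[...,1]-.298)<.045)).astype(np.uint8)
g=cv2.resize(cv2.cvtColor(q,cv2.COLOR_RGB2GRAY)[195:255,135:195],None,fx=6,fy=6,interpolation=cv2.INTER_CUBIC)
c=cv2.HoughCircles(cv2.GaussianBlur(g,(7,7),2),cv2.HOUGH_GRADIENT,1,60,param1=60,param2=14,minRadius=35,maxRadius=55);print(m.sum(),None if c is None else c[0].round()[:6])
n=2
for row in C[200:250:4,140:196:4,2]: print(' '.join('%3d'%(1000*z) for z in row))
E
```

```text
t 24.625 p [0.4225 0.4264 0.2049] F [-0.4  1.1 -2.4] w 0.0108 q [ 0.59  0.24  1.55  0.    1.35 -1.33]
turn [ 0.01 -0.02  2.05] shift now-axes [  3.87 -18.6   -1.82] after turn [ -0.78 -18.98  -1.8 ]
lip [0.4599 0.3241 0.1628] tilt 0.1 q [ 0.59  0.24  1.55  0.    1.35 -1.33] [-0.4  1.1 -2.4]
1234 [0.009 0.013 0.039 0.049 0.165]
435 [[202. 268.  45.]
 [230. 178.  53.]]
  2   1   1   1   2 110 108 109 106 106   2   4   1   3
 -2  -2 1323 105 100  91  83  80  86 104 105   4   2   3
  0   1 106  96  77  54  35  12  11  12  17 103   6   2
 -2 104  98  74  50  17   9  12  15  12  18   9 110   2
160 160  84  58  25  41  31  15  10  10  11   8 109  53
153 158 163  41  43  46  41  38  48  45  33   8 106  77
153 157 157  27  43  47  39  43  47  39  35  13  94  83
149 160 164  31  10  38  16  10  33  39  10  10 113  77
152 154 161 164  12  14  17  10  10  14  12  13 108  68
151 154 159 162  14  12  35  51  44  10  14  12 105  46
149 153 185 169 148  10  44  46  39  32  14 105  61  21
177 158   0 106 101  50  10  42  40 106 106  66  28   3
  6   0   2   0 104 106 104 104 106  71  40   5   0   3
```

Depth shows three ball tops at about 46 mm inside the jar, so all three are in.

Call:
{"fn": "servo_tool", "kwargs": {
  "moves": [
    [[0,0,0.68],[0,0,-0.6],1],
    [[0,0,0.68],[0,0,-0.6],1],
    [[0,0,0.68],[0,0,-0.6],1],
    [[0,0,0],[-0.04,-0.5,0],1],
    [[0,0,0],[-0.04,-0.9,0],1],
    [[0,0,0],[-0.04,-0.95,0],1],
    [[0,0,0],[-0.04,-0.95,0],1],
    [[0,0,0],[-0.04,-0.95,0],1],
    [[0,0,0],[-0.04,-0.95,0],1],
    [[0,0,0],[-0.04,-0.95,0],1],
    [[0,0,0],[-0.04,-0.95,0],1],
    [[0,0,0],[-0.04,-0.95,0],1]
  ]
}}

```text
time_s: 26.18
ee_pos: [0.4534, 0.224, 0.2499]
orientation: [[-0.995, -0.104, -0.001], [-0.104, 0.995, 0.0], [0.001, 0.0, -1.0]]
wrist_force: [0.2, -0.7, -2.2]
gripper_width: 0.011
finger_force: 78.8
```

Call:
{"fn": "servo_tool", "kwargs": {
  "moves": [
    [[0,0,0],[-0.04,-0.95,0],1],
    [[0,0,0],[-0.04,-0.95,0],1],
    [[0,0,0],[-0.04,-0.95,0],1],
    [[0,0,0],[-0.04,-0.95,0],1],
    [[0,0,0],[-0.04,-0.95,0],1],
    [[0,0,0],[-0.04,-0.95,0],1],
    [[0,0,0],[-0.04,-0.95,0],1],
    [[0,0,0],[-0.04,-0.95,0],1],
    [[0,0,0],[-0.04,-0.95,0],1],
    [[0,0,0],[-0.04,-0.95,0],1],
    [[0,0,0],[0,-0.5,0],1],
    [[0,0,0],[0,0,0],1]
  ]
}}

```text
time_s: 27.68
ee_pos: [0.489, -0.0223, 0.2504]
orientation: [[-0.995, -0.102, -0.001], [-0.102, 0.995, 0.001], [0.0, 0.001, -1.0]]
wrist_force: [0.3, 0.2, -1.8]
gripper_width: 0.0112
finger_force: 78.8
```

```bash
python3 go.py .4910 -.0435 .13 96.2
```

```text
t 27.675 p [ 0.489  -0.0223  0.2504] F [ 0.3  0.2 -1.8] w 0.0112 q [-0.29 -0.08  1.8   0.    1.42 -1.97]
turn [ 0.01 -0.   -0.05] shift now-axes [ 0.01 -0.85  4.81] after turn [ 0.01 -0.85  4.81]
```

Call:
{"fn": "servo_tool", "kwargs": {
  "moves": [
    [[0,0,-0.05],[0,-0.43,0],1],
    [[0,0,0],[0,-0.42,0.5],1],
    [[0,0,0],[0,0,0.9],1],
    [[0,0,0],[0,0,0.9],1],
    [[0,0,0],[0,0,0.9],1],
    [[0,0,0],[0,0,0.9],1],
    [[0,0,0],[0,0,0.6],1],
    [[0,0,0],[0,0,0],1],
    [[0,0,0],[0,0,0],1]
  ]
}}

```text
time_s: 28.8
ee_pos: [0.4924, -0.043, 0.134]
orientation: [[-0.994, -0.109, 0.001], [-0.109, 0.994, -0.0], [-0.001, -0.001, -1.0]]
wrist_force: [0.2, -0.2, -2.1]
gripper_width: 0.011
finger_force: 78.7
```

```bash
python3 go.py .4910 -.0435 .0762 96.2
```

```text
t 28.8 p [ 0.4924 -0.043   0.134 ] F [ 0.2 -0.2 -2.1] w 0.011 q [-0.33  0.05  1.92  0.    1.17 -2.01]
turn [-0.    0.01  0.01] shift now-axes [ 0.06 -0.01  2.31] after turn [ 0.06 -0.02  2.31]
```

Call:
{"fn": "servo_tool", "kwargs": {
  "moves": [
    [[0,0,0],[0.05,0,0.3],1],
    [[0,0,0],[0,0,0.3],1],
    [[0,0,0],[0,0,0.3],1],
    [[0,0,0],[0,0,0.3],1],
    [[0,0,0],[0,0,0.3],1],
    [[0,0,0],[0,0,0.3],1],
    [[0,0,0],[0,0,0.2],1],
    [[0,0,0],[0,0,0.1],1],
    [[0,0,0],[0,0,0],1]
  ]
}}

```text
time_s: 29.92
ee_pos: [0.4905, -0.0429, 0.0807]
orientation: [[-0.994, -0.109, -0.0], [-0.109, 0.994, 0.0], [0.0, 0.0, -1.0]]
wrist_force: [-0.3, 0.3, -2.5]
gripper_width: 0.0108
finger_force: 78.7
```

```bash
python3 go.py .4910 -.0435 .0762 96.2
```

```text
t 29.925 p [ 0.4905 -0.0429  0.0807] F [-0.3  0.3 -2.5] w 0.0108 q [-0.33  0.12  1.96 -0.    1.06 -2.01]
turn [ 0.   -0.    0.01] shift now-axes [-0.02 -0.03  0.18] after turn [-0.02 -0.03  0.18]
```

No contact forces and 4.5 mm to go.

Call:
{"fn": "servo_tool", "kwargs": {
  "moves": [
    [[0,0,0],[0,-0.03,0.1],1],
    [[0,0,0],[0,0,0.1],1],
    [[0,0,0],[0,0,0.04],1],
    [[0,0,0],[0,0,0],1],
    [[0,0,0],[0,0,0],1]
  ]
}}

```text
time_s: 30.55
ee_pos: [0.491, -0.0437, 0.0762]
orientation: [[-0.994, -0.109, 0.0], [-0.109, 0.994, -0.0], [-0.0, -0.0, -1.0]]
wrist_force: [-4.3, 1.8, 9.5]
gripper_width: 0.0113
finger_force: 80.6
```

Seated, with a 9.5 N reaction at the same height as before the lift. Open gradually and retreat upward.

Call:
{"fn": "servo_tool", "kwargs": {
  "moves": [
    [[0,0,0],[0,0,0],0.75],
    [[0,0,0],[0,0,0],0.6],
    [[0,0,0],[0,0,0],0.45],
    [[0,0,0],[0,0,0],0.3],
    [[0,0,0],[0,0,0],0.3],
    [[0,0,0],[0,0,0],0.3]
  ]
}}

```text
time_s: 31.3
ee_pos: [0.4906, -0.0436, 0.0747]
orientation: [[-0.994, -0.109, -0.0], [-0.109, 0.994, -0.0], [0.0, 0.0, -1.0]]
wrist_force: [-0.0, -0.0, 0.6]
gripper_width: 0.06
finger_force: 0.0
```

Call:
{"fn": "servo_tool", "kwargs": {
  "moves": [
    [[0,0,0],[0,0,-0.4],0.3],
    [[0,0,0],[0,0,-0.8],0.3],
    [[0,0,0],[0,0,-0.9],0.3],
    [[0,0,0],[0,0,-0.9],0.3],
    [[0,0,0],[0,0,-0.9],0.3],
    [[0,0,0],[0.9,0,-0.4],0.3],
    [[0,0,0],[0.9,0,0],0.3],
    [[0,0,0],[0.9,0,0],0.3],
    [[0,0,0],[0.9,0,0],0.3],
    [[0,0,0],[0,0.9,0],0.3],
    [[0,0,0],[0,0.9,0],0.3],
    [[0,0,0],[0,0,0],0.3]
  ]
}}

```text
time_s: 32.8
ee_pos: [0.3962, -0.008, 0.1829]
orientation: [[-0.994, -0.111, 0.001], [-0.111, 0.994, -0.0], [-0.001, -0.0, -1.0]]
wrist_force: [-0.3, -0.5, -0.1]
gripper_width: 0.06
finger_force: 0.0
```

```bash
python3 go.py .4910 -.0435 .0762 96.2; python3 - <<'E'
from h import *
q,e=manip.camera('top');C=cloud('top',e);zz=C[...,2];o=np.load('top0.npz');C0=cloud('top',o['d'])
R=np.zeros(e.shape,bool);R[200:235,298:325]=1
for D in(C0,C): M=R&(D[...,2]>.09)&(D[...,2]<.13);v,u=np.nonzero(M);print('tab',len(u),onz('top',u.mean(),v.mean(),.109).round(4),np.median(D[M,2]).round(4))
for i in(o['p'],q):
    m=i.max(2)<45;m[:,:355]=0;m[:,385:]=0;m[:195]=0;m[225:]=0;v,u=np.nonzero(m);print('pad',len(u),u.mean().round(1),v.mean().round(1))
for r in C[206:230:3,300:362:5,2]: print(' '.join('%3d'%(1000*z) for z in r))
# balls in chute
for (x,y) in [(472,147),(547,137),(620,130),(695,121)]:
    a,b=int(180+y/5),int(290+x/5);print(C0[a,b,2].round(3),zz[a,b].round(3),o['p'][a,b],q[a,b])
print(manip.read_state()['ee_pos'])
E
```

```text
t 32.8 p [ 0.3962 -0.008   0.1829] F [-0.3 -0.5 -0.1] w 0.06 q [-0.33 -0.3   2.12  0.    1.31 -2.01]
turn [-0.    0.01  0.03] shift now-axes [-3.61 -1.83  4.27] after turn [-3.62 -1.82  4.27]
tab 105 [ 0.4888 -0.0435  0.109 ] 0.1102
tab 97 [ 0.49  -0.044  0.109] 0.1105
pad 310 367.6 209.2
pad 314 367.6 209.2
 36  60  54  39  33  23  10  23  21  29  34  43 131
 42 109   8  13   8   8  19  20  24  31  31  43 132
 43  94 110  13  11   5  12  16  27  26  24   6 131
 39  84 114   8   9  11  12  17  25  30  28   6 132
  3  66 111   8  13   8  16  25  25  32  41  44 135
  2  49 111   6   9   9  17  15  22  32  34  48 113
509 503 110  10   9   9  13  22  26  31  38   7  67
517 513 507 498   9   7  10  21  54  57  54   3   5
0.103 0.098 [172 156 142] [169 153 140]
0.114 0.003 [175 159 145] [104 103  97]
0.121 0.005 [170 154 142] [108 107 101]
0.128 0.093 [169 153 141] [62 60 59]
[ 0.39641393 -0.00872493  0.18285811]
```

```bash
python3 -c "
from station import manip
print(manip.sign_off())"
```

```text
the job is handed in; nothing more can be done
None
```

I dosed three balls into the mill jar and set the empty bin back level in its frame. The lever is up and two balls are still in the chute; I handed the job in at about 33 s, but the sign-off gave no verdict.

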